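Seat the grinder's cone burr and check that it rocks free

ROBOT

A 7-joint arm with a two-finger parallel gripper is mounted at the origin on a cart in front of the work surface, level with it; the furniture and walls round the work are solid. World frame = base frame: x ahead of the robot, y to its left, z up, the work surface at z = 0. Lengths are in m, angles in rad, forces in N, time in s.
With the tool pointing down it reaches from about 0.4 to 0.85 m from the base axis. Payload 10.4 kg.
Tool frame: the origin (TCP) lies midway between the tips of the shut fingers; the grasp point (between the pads) lies 19 mm behind it; z points along the fingers, y is the line along which they close (so a half turn about z gives the same grasp; the last joint's range is limited). The gripper opens to 87 mm and grips with 3 to 60 N. Pads are 19 mm wide; open, the fingers measure 117 mm over their backs; the gripper's body (75 mm by 190 mm) begins 51 mm behind the grasp point.
Start: joints at [-1.134, 0.332, -0.065, 1.46, 0.022, 1.35, -0.088], TCP at [0.277, 0.56, 0.223] pointing down, gripper open.
Joint ranges: [-2.6, 2.6], [-0.5, 2.12], [-1.47, 1.34], [0.16, 2.42], [-1.27, 4.41], [0.06, 2.06], [-2.6, 2.6]. Speed limits (rad/s): [2.22, 2.22, 2.79, 2.79, 3.14, 3.14, 3.14].

INTERFACE

Orientations are given as a unit quaternion [x, y, z, w].
In Python, from bench import r gives the robot as it stands.
- The arm moves only by the tool arm_command, never from a script. Its arguments are lists of equal length, an entry for each row: "xyz": the shift along the world's x, y, z in m, a list of three; "rot": the turn, a rotation vector about the world's x, y, z in rad, a list of three. In form: {"xyz": [[tx, ty, tz], ...], "rot": [[ax, ay, az], ...]}. A call has 1 to 20 rows; each row is the pose to reach, as a shift and turn from the pose commanded when the call began; what a row does not reach only later rows make up. A row lasts 1/12 s, in which the tool goes at most 41.7 mm and 7.16 degrees, less where a joint would pass 70% of its speed; a pose out of reach is approached as far as the arm can. A call with a gripper value outside its range is refused whole. "grip" is the opening, from 0 (shut) to 1 (fully open), set as the call begins (left out, the last holds). The fingers move at their own pace and stop on an object; "squeeze" is the grip in N (left out, the last holds). Time passes only in rows, so rows that repeat a pose let the fingers close. It gives the time, the measured TCP pose, the force, the opening and the grip force at its end, in the units of the state.
- r.read_state(): the state, without advancing time (a new reading comes with each control period).
- r.camera(name): name is "side" or "top"; returns the picture (480x640x3 uint8, red, green, blue); there is no depth.
- r.camera_model(name): a dict with "fx", "fy", "cx", "cy" (pixels), "k1" (the pictures are not rectified: a ray, as slopes to the right and down, at radius r is drawn at 1 + k1 r^2 times it, then the intrinsics apply), "T" (4x4, takes a point from camera to world coordinates). Camera axes: x right, y up, looking along -z (the intrinsics and any distortion apply to the point x, -y, -z); pixel columns grow to the right and rows downward; lengths in m; the calibration is good to about 2 mm. A picture is of the moment at which its call begins. camera_model takes no time and is no camera call.
- r.close_job(): hands the job in; it is judged then, once.
Trained networks look in the newest picture that a camera, given by its name, has taken for a name from the list of things; names that differ only in an ending like _2 or _b are one class to them, and where a whole thing is asked for, a point or a joint stands for the part that bears it (a point fixed in the world has none). Each returns a list of dicts, best first, with "conf" (0 to 1); they miss things now and then, are a little off and sometimes report something else, mostly with a low value. They report only what shows in the picture. A call takes as long as a camera call. They do not tell look-alikes from the thing itself.
- r.look_for(label, camera): "at" ([x, y, z] in m, in the coordinates of the camera as it stood for that picture, good to about 4 mm: the middle of the surface that is visible of it).
- r.spot_point(label, camera): "at" ([x, y, z] in m, in the coordinates of the camera as it stood for that picture, good to about 4 mm: a listed point, or the origin of a listed thing).
The state is a dict: "time": time; "joint_positions": joint angles; "joint_vel": joint speeds; "joint_torque": joint torques, N m; "ee_pos": TCP position; "eef_rot": TCP orientation; "ft_force": force on the tool from outside, world axes, zero at the start; "torque": the same for the moment, N m; "width": finger opening in m; "grip_force": force on a finger pad.
Only numpy, scipy, OpenCV 4.12 (cv2) and the standard library are available. Lean on these libraries where they do the work, as an engineer would, in place of code of your own. Each camera call takes 0.05 s, during which the arm holds its last target. There are 200 camera calls.

TASK

Take the steel cone burr off its coaster by the wooden stem and seat it in the brass cup of the open coffee grinder, squarely, pressing it home with about 10 N and never more than 20 N. Keeping hold of it, rock it about 6 degrees towards the spout and then as far away from the spout to check that its rocking cup is free, then let go so that it stands upright in its cup. Do not disturb the cups, the pitcher or the canister.

Things in the scene. Friction and masses are not known exactly. Their poses are not given: they have to be found in the camera images.
- burr: the cone burr, loose, about 0.2 kg, upright on a round cork coaster 8 mm thick. A steel cone, narrow end down: 24 mm wide at its flat lower end, 60 mm wide 22.5 mm higher (side leans 39 degrees from the axis); its flat top lies 25 mm above the lower end, and a dark-wood stem with a brass band rises from it. Origin: centre of the flat lower end; z runs up the stem.
- burr_grip (a point): point on the axis of the burr's stem, 60 mm above its lower end, where to grip it. The stem is a plain upright cylinder 20 mm in diameter, from 25 to 86 mm above the lower end; it bears a firm grip. Axes as the burr's.
- grinder: the coffee grinder's low round grey body, fixed: 124 mm in diameter, 52 mm high, open at the top. Origin: centre of its underside; z up; its spout points to its -x, a small dark side knob (fixed) to its +y. Inside stands a brass cup that matches the cone: inside 23 mm wide at the bottom, 55 mm at the rim, 20 mm deep, no floor. It rocks about two pivot pins along the body's y, at rim level.
- grinder_rim (a point): centre of the grinder's bright rim, 52 mm above the worktop, 112 mm wide inside. The brass cup's own place is not given: it was left clamped anywhere up to 6 mm off this axis in the grinder's x, likewise in its y, and up to 4 mm higher or lower than drawn. It does not shift sideways, so find it by feel: a wall that the cone leans on pushes the cone towards the cup's middle.
- chamber (a point): point on the grinder's axis, 33 mm above its underside: where the burr's origin lies (within 1 mm) when seated, if the cup stands centred at its drawn height without load; the pivot axis is then 19 mm above this point. The cup stands on a stiff spring: it yields downwards from about 3 N, then 3 N more for each mm, to a hard stop after 6 mm. Axes as the grinder's.
- spout (a point): outer end of the spout, a rounded grey block 36 mm wide on the grinder's side, 85 mm from its axis and 34 mm above the worktop
- seat_rock (a joint): rocking angle of the brass cup about its pivot pins (rad): 0 level, positive when its axis (and a burr seated in it) leans towards the spout, negative away; stops at 0.16 each way. A light spring (1.2 N m per rad) levels it. A cone set down off its middle makes it lean to that side. A hand that holds the stem rocks it by tilting about the pivot axis while pressing lightly.
- white_cup: white espresso cup, 64 mm wide and 50 mm high, on a coaster, a bystander; origin at the centre of its underside
- dark_cup: dark espresso cup, 64 mm wide and 50 mm high, on a coaster, a bystander; origin at the centre of its underside
- pitcher: light steel milk pitcher with a handle, 98 mm high, a bystander; origin at the centre of its underside
- canister: black sugar canister with a knobbed lid, 77 mm wide and 100 mm high, a bystander; origin at the centre of its underside
Mind the look-alikes: they are no part of the job. What is shaped like the burr but green or red is not meant. Several things have the shape of the grinder; the one meant has the colours described above.

How it is judged:
On the way, in this order (a step that is already met when the one before it is completed fails the run):
1. the held burr is pressed home in the level cup with more than 5 N (contact force between burr and grinder above 5 N and contact force between the fingers and burr above 1 N and horizontal distance between burr and chamber below 0.011 m and z of burr in the frame of chamber below 0.005 m and angle between burr's own z axis and vertical below 0.05 rad and value of joint seat_rock between -0.05 and 0.05 rad), for 0.3 s.
2. the held burr, in the cup, is rocked at least 0.07 rad towards the spout (value of joint seat_rock above 0.07 rad and angle between the z axis of burr and the z axis of grinder, either way round above 0.05 rad and contact force between the fingers and burr above 1 N and horizontal distance between burr and chamber below 0.015 m and z of burr in the frame of chamber below 0.006 m), for 0.1 s.
3. then at least 0.07 rad away from the spout (value of joint seat_rock below -0.07 rad and angle between the z axis of burr and the z axis of grinder, either way round above 0.05 rad and contact force between the fingers and burr above 1 N and horizontal distance between burr and chamber below 0.015 m and z of burr in the frame of chamber below 0.006 m), for 0.1 s.
At the end, for the whole second after the job is handed in: the burr stands released and at rest in the brass cup: within 11 mm of the grinder's axis, its lower end 8 mm below to 6 mm above the chamber point, its stem within 0.06 rad of upright, the cup within 0.04 rad of level (horizontal distance between burr and chamber below 0.011 m and z of burr in the frame of chamber between -0.008 and 0.006 m and angle between burr's own z axis and vertical below 0.06 rad and value of joint seat_rock between -0.04 and 0.04 rad and linear speed of burr below 0.01 m/s and contact force between the fingers and burr below 0.1 N); the robot touches nothing.
It fails at once if the burr is pressed on the grinder or its cup with more than 20 N (contact force between burr and grinder above 20 N).
It fails at once if a cup, the pitcher or the canister is shifted by more than 30 mm or tipped (distance of any of white_cup, dark_cup, pitcher, canister from where it was at the start of the episode above 0.03 m or angle between any of white_cup, dark_cup, pitcher, canister's own z axis and vertical above 0.5 rad).
It also fails if it takes over 51 s, if anything falls off the work surface, if the arm or the gripper's body presses on something with over 40 N, if the wrist force passes 120 N, or if a joint passes its speed limit or range.

## Working session

There is one attempt and no reset: what is moved stays moved. The work goes in short steps, Python scripts to look and compute and a tool call to move; the robot and the scene stay as the last step left them, time stands still between calls to the robot, and variables do not carry over. Pictures are saved under pics/ and viewed, at most 10 in all, crops included, and the job is handed in when it is done.

Besides the shell and the picture viewer there is one more tool, called after "Emit:" by a JSON object that holds its "name" and its "arguments". arm_command: Moves the arm, as the interface text tells. Its arguments: {"type":"object","properties":{"xyz":{"type":"array"},"rot":{"type":"array"},"grip":{"type":"number"},"squeeze":{"type":"number"}},"required":["xyz","rot"]}

```bash
ls; mkdir -p pics; cat > h.py <<'E'
from bench import r
import numpy as np, cv2
def w(cam,p):
    T=np.array(r.camera_model(cam)["T"]); return (T@np.r_[p,1])[:3]
def shot(cam,name):
    im=r.camera(cam); cv2.imwrite(f"pics/{name}.png",im[:,:,::-1]); return im
def px(cam,P):
    m=r.camera_model(cam); q=np.linalg.inv(np.array(m["T"]))@np.r_[P,1]
    s=np.array([q[0],-q[1]])/-q[2]; s=s*(1+m["k1"]*(s@s)); return np.array([m["fx"]*s[0]+m["cx"],m["fy"]*s[1]+m["cy"]])
def find(f,l,cam):
    for d in getattr(r,f)(l,cam):
        p=w(cam,d["at"]); print(cam,f,l,round(d["conf"],2),p.round(4),px(cam,p).round())
E
python3 - <<'E'
from h import *
s=r.read_state(); print({k:np.round(v,3) for k,v in s.items()})
for c in("top","side"):
    shot(c,c+"0")
    for l in("burr","grinder"): find("spot_point",l,c)
    find("spot_point","spout",c)
    find("spot_point","grinder_rim",c)
    find("spot_point","burr_grip",c)
E
```

```text
pics
{'time': np.float64(0.0), 'joint_positions': array([-1.134,  0.333, -0.065,  1.461,  0.022,  1.35 , -0.088]), 'joint_vel': array([-0.   , -0.002, -0.   ,  0.   , -0.   ,  0.   ,  0.001]), 'joint_torque': array([-1.0000e-03, -6.2326e+01,  2.4000e-02, -3.8989e+01, -6.1000e-02,
        4.0000e-02,  0.0000e+00]), 'ee_pos': array([0.277, 0.56 , 0.222]), 'eef_rot': array([ 0.228,  0.974, -0.001, -0.   ]), 'ft_force': array([ 0.396,  0.684, -0.356]), 'torque': array([ 0.026, -0.001,  0.001]), 'grip_force': np.float64(0.0), 'width': np.float64(0.087)}
top spot_point burr 0.83 [0.4446 0.3187 0.0082] [355. 276.]
top spot_point burr 0.69 [ 0.3232  0.3375 -0.004 ] [343. 339.]
top spot_point burr 0.64 [0.3639 0.4428 0.005 ] [289. 316.]
top spot_point grinder 0.95 [ 3.031e-01  5.671e-01 -4.000e-04] [224. 345.]
top spot_point grinder 0.86 [ 0.4987  0.1464 -0.0017] [444. 251.]
top spot_point spout 0.91 [0.2231 0.5301 0.0362] [239. 390.]
top spot_point spout 0.83 [0.4111 0.1228 0.0333] [459. 296.]
top spot_point grinder_rim 0.92 [0.3031 0.5702 0.0584] [216. 348.]
top spot_point grinder_rim 0.89 [0.4935 0.1451 0.0535] [449. 251.]
top spot_point burr_grip 0.97 [0.363  0.444  0.0545] [285. 317.]
top spot_point burr_grip 0.93 [0.4499 0.3241 0.0676] [352. 272.]
side spot_point burr 0.7 [0.445  0.3209 0.0093] [354. 269.]
side spot_point burr 0.66 [0.3638 0.4441 0.0045] [362. 308.]
side spot_point grinder 0.71 [ 0.4941  0.1428 -0.0034] [370. 241.]
side spot_point spout 0.96 [0.2255 0.531  0.0336] [418. 341.]
side spot_point spout 0.69 [0.4143 0.1236 0.0306] [405. 232.]
side spot_point grinder_rim 0.98 [0.4964 0.1437 0.0515] [370. 220.]
side spot_point grinder_rim 0.7 [0.3006 0.5654 0.0476] [364. 330.]
side spot_point burr_grip 0.73 [0.319  0.3351 0.06  ] [410. 263.]
side spot_point burr_grip 0.58 [0.4476 0.3183 0.0668] [354. 243.]
side spot_point burr_grip 0.58 [0.3576 0.447  0.0586] [366. 283.]
```

View pics/top0.png

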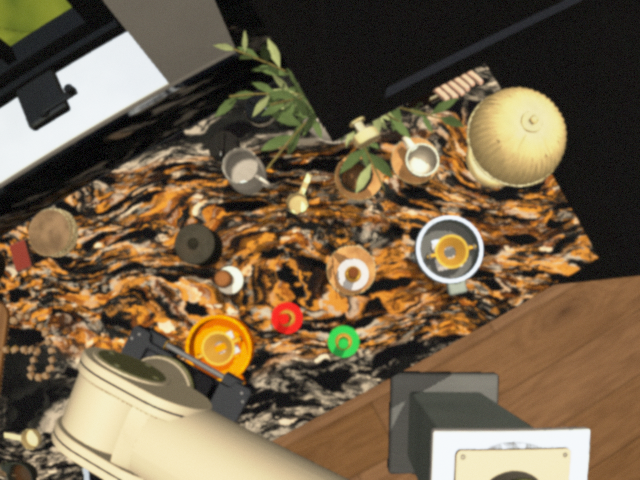

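View pics/side0.png

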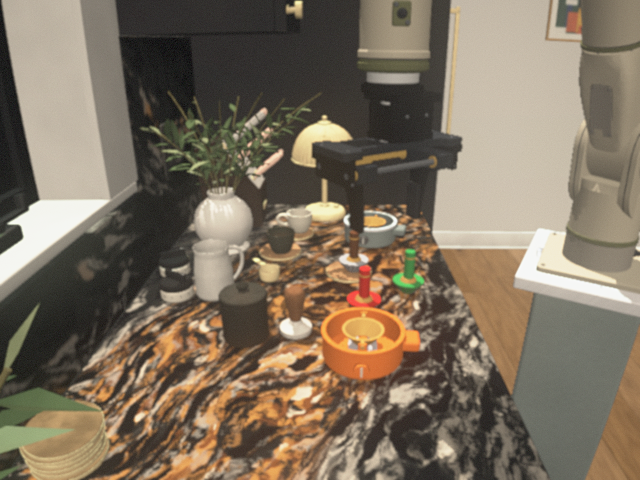

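Both pictures show the steel burr with its brown stem on the cork coaster at top (351,272). The grey grinder is at top (449,251), with its spout at (459,296). The red, green and orange objects are look-alikes, and the wooden tamper at (228,280) isn't part of the job. I'll move over the burr with the finger line along the grinder's x, so the pads hold the stem firmly while it tilts.

Emit:
{"name": "arm_command", "arguments": {"xyz": [[0.014,-0.02,0],[0.042,-0.06,0],[0.07,-0.1,0],[0.098,-0.14,0],[0.127,-0.18,0],[0.155,-0.22,0],[0.169,-0.24,0],[0.169,-0.24,-0.03],[0.169,-0.24,-0.06],[0.169,-0.24,-0.07],[0.169,-0.24,-0.07],[0.169,-0.24,-0.07]], "rot": [[0,0,-0.1],[0,0,-0.22],[0,0,-0.34],[0,0,-0.46],[0,0,-0.58],[0,0,-0.7],[0,0,-0.8],[0,0,-0.86],[0,0,-0.86],[0,0,-0.86],[0,0,-0.86],[0,0,-0.86]], "grip": 1}}

```text
time: 1.6
ee_pos: [0.4458, 0.3212, 0.1532]
eef_rot: [0.612, 0.791, -0.0, -0.0]
ft_force: [-0.3, 0.4, 0.7]
width: 0.0875
grip_force: 0.0
```

```bash
python3 - <<'E'
from h import *
s=r.read_state(); print({k:np.round(s[k],3) for k in("time","ee_pos","eef_rot","joint_positions","ft_force")})
a=shot("side","side1"); b=shot("top","top1")
for c in("side","top"): find("spot_point","burr",c);find("spot_point","burr_grip",c)
top0=cv2.imread("pics/top0.png")[200:310,390:510]
def ov(im,off,cam):
    k=4; o=cv2.resize(im,None,fx=k,fy=k,interpolation=cv2.INTER_CUBIC)
    return o
bs=b[:,:,::-1]
side=cv2.resize(a[170:310,280:440,::-1],None,fx=2.5,fy=2.5)
t=cv2.resize(top0,None,fx=3.2,fy=3.2,interpolation=cv2.INTER_CUBIC)
c=np.array([.496,.144]);
for z,R,col in((.052,.056,(0,255,0)),(.052,.0275,(255,0,255))):
    for an in np.arange(0,6.28,.26):
        p=px("top",np.r_[c+R*np.array([np.cos(an),np.sin(an)]),z]); cv2.circle(t,tuple(int(v) for v in ((p-[390,200]+.5)*3.2)),1,col,-1)
h=max(side.shape[0],t.shape[0]); 
o=np.zeros((h,side.shape[1]+t.shape[1],3),np.uint8); o[:side.shape[0],:side.shape[1]]=side;o[:t.shape[0],side.shape[1]:]=t
print(o.shape); cv2.imwrite("pics/c1.png",o)
E
```

```text
{'time': np.float64(1.6), 'ee_pos': array([0.446, 0.321, 0.153]), 'eef_rot': array([ 0.612,  0.791, -0.   , -0.   ]), 'joint_positions': array([-0.87 ,  0.214,  0.185,  1.764, -0.043,  1.167, -0.419]), 'ft_force': array([-0.311,  0.35 ,  0.655])}
side spot_point burr 0.86 [0.3644 0.4423 0.0009] [362. 309.]
side spot_point burr 0.57 [0.6413 0.3128 0.0089] [280. 248.]
side spot_point burr 0.56 [0.4469 0.3211 0.0104] [353. 268.]
side spot_point burr_grip 0.97 [0.3598 0.4468 0.0623] [365. 281.]
side spot_point burr_grip 0.74 [0.4481 0.3172 0.063 ] [354. 245.]
side spot_point burr_grip 0.73 [0.3202 0.3337 0.0602] [410. 263.]
side spot_point burr_grip 0.53 [0.4911 0.1472 0.0365] [371. 227.]
top spot_point burr 0.93 [ 0.3209  0.3349 -0.0018] [344. 340.]
top spot_point burr 0.71 [0.5014 0.1473 0.0011] [443. 249.]
top spot_point burr 0.68 [0.3612 0.4427 0.0032] [289. 318.]
top spot_point burr_grip 0.82 [0.3171 0.3394 0.0625] [342. 345.]
top spot_point burr_grip 0.66 [0.3642 0.4459 0.0565] [284. 317.]
(352, 784, 3)
```

View pics/c1.png

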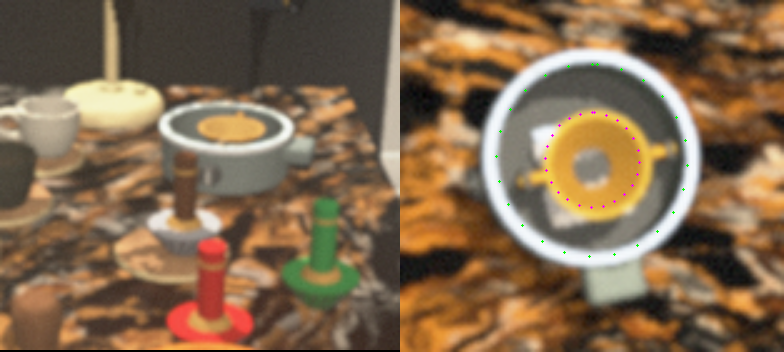

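The right half shows the grey rim centred at about crop (591,157) and the brass cup at about (600,163), so the cup is off-axis towards -y and a little towards -x. The left half shows the burr upright. I'll fit both circles while I descend to the stem.

Emit:
{"name": "arm_command", "arguments": {"xyz": [[0.001,0,-0.025],[0.001,0,-0.055],[0.001,0,-0.085],[0.001,0,-0.1],[0.001,0,-0.1035],[0.001,0,-0.1035],[0.001,0,-0.1035]], "rot": [[0,0,0],[0,0,0],[0,0,0],[0,0,0],[0,0,0],[0,0,0],[0,0,0]]}}

```text
time: 2.48
ee_pos: [0.448, 0.3207, 0.0504]
eef_rot: [0.613, 0.79, 0.001, 0.0]
ft_force: [-0.7, -0.0, -0.0]
width: 0.0871
grip_force: 0.0
```

```bash
cat >> h.py <<'E'
def back(cam,uv,z):
    m=r.camera_model(cam); T=np.array(m["T"])
    s=cv2.undistortPoints(np.array([[uv]],float),np.array([[m["fx"],0,m["cx"]],[0,m["fy"],m["cy"]],[0,0,1]]),np.array([m["k1"],0,0,0,0]))[0,0]
    d=T[:3,:3]@np.array([s[0],-s[1],-1]); o=T[:3,3]; return o+d*(z-o[2])/d[2]
E
python3 - <<'E'
from h import *
im=cv2.imread("pics/top0.png"); x0,y0=405,205
c=cv2.resize(im[205:295,405:495],None,fx=8,fy=8,interpolation=cv2.INTER_CUBIC); hsv=cv2.cvtColor(c,cv2.COLOR_BGR2HSV)
yy,xx=np.mgrid[:720,:720]/8; rr=np.hypot(xx+x0-449.5,yy+y0-249.5)
ring=((hsv[...,2]>190)&(hsv[...,1]<60)&(rr<38)&(rr>22)).astype(np.uint8)
cup=((hsv[...,1]>130)&(rr<24)).astype(np.uint8)
cup=cv2.morphologyEx(cup,cv2.MORPH_OPEN,np.ones((65,65)))
for n,m in(("ring",ring),("cup",cup)):
    k=max(cv2.findContours(m,cv2.RETR_EXTERNAL,cv2.CHAIN_APPROX_NONE)[0],key=cv2.contourArea)
    (u,v),ax,_=cv2.fitEllipse(cv2.convexHull(k)); p=np.array([(u+.5)/8+x0-.5,(v+.5)/8+y0-.5])
    print(n,p.round(2),np.array(ax)/8,[back("top",p,z).round(4) for z in(.048,.052,.056)])
print(np.array(r.camera_model("top")["T"])[:3,3])
print({i:back("top",np.array(q)/3.2+[390,200],.052).round(4) for i,q in {"pinL":(522-400,182),"pinR":(672-400,151)}.items()})
s=r.read_state(); print({k:np.round(s[k],3) for k in("time","ee_pos","ft_force")})
E
```

```text
ring [449.34 248.76] [67.2460556  68.97805023] [array([0.4977, 0.1439, 0.048 ]), array([0.4973, 0.1446, 0.052 ]), array([0.4969, 0.1453, 0.056 ])]
cup [452.79 250.73] [31.13144493 34.37255859] [array([0.4942, 0.1373, 0.048 ]), array([0.4938, 0.1381, 0.052 ]), array([0.4934, 0.1388, 0.056 ])]
[0.39329558 0.33400663 1.14379193]
{'pinL': array([0.4813, 0.1841, 0.052 ]), 'pinR': array([0.5014, 0.0962, 0.052 ])}
{'time': np.float64(2.483), 'ee_pos': array([0.448, 0.321, 0.05 ]), 'ft_force': array([-0.672, -0.002, -0.027])}
```

Emit:
{"name": "arm_command", "arguments": {"xyz": [[0,0,0],[0,0,0],[0,0,0],[0,0,0],[0,0,0],[0,0,0],[0,0,0],[0,0,0]], "rot": [[0,0,0],[0,0,0],[0,0,0],[0,0,0],[0,0,0],[0,0,0],[0,0,0],[0,0,0]], "grip": 0, "squeeze": 35}}

```text
time: 3.15
ee_pos: [0.4473, 0.3201, 0.049]
eef_rot: [0.613, 0.79, -0.0, -0.0]
ft_force: [-0.5, 0.1, 0.1]
width: 0.0415
grip_force: 0.0
```

Emit:
{"name": "arm_command", "arguments": {"xyz": [[0,0,0.01],[0,0,0.035],[0,0,0.065],[0,0,0.08],[0,0,0.085],[0,0,0.085],[0,0,0.085]], "rot": [[0,0,0],[0,0,0],[0,0,0],[0,0,0],[0,0,0],[0,0,0],[0,0,0]]}}

```text
time: 3.73
ee_pos: [0.447, 0.3199, 0.1336]
eef_rot: [0.613, 0.79, -0.0, -0.0]
ft_force: [-0.5, -0.0, -0.7]
width: 0.0018
grip_force: 0.0
```

The fingers hadn't closed yet when the lift began. I'll reopen them and check the burr.

Emit:
{"name": "arm_command", "arguments": {"xyz": [[0,0,0.02],[0,0,0.02],[0,0,0.02],[0,0,0.02],[0,0,0.02],[0,0,0.02],[0,0,0.02],[0,0,0.02],[0,0,0.02],[0,0,0.02],[0,0,0.02],[0,0,0.02],[0,0,0.02],[0,0,0.02]], "rot": [[0,0,0],[0,0,0],[0,0,0],[0,0,0],[0,0,0],[0,0,0],[0,0,0],[0,0,0],[0,0,0],[0,0,0],[0,0,0],[0,0,0],[0,0,0],[0,0,0]], "grip": 1}}

```text
time: 4.9
ee_pos: [0.4474, 0.3201, 0.1541]
eef_rot: [0.613, 0.79, 0.0, 0.0]
ft_force: [-0.4, -0.2, 0.1]
width: 0.084
grip_force: 0.0
```

```bash
python3 - <<'E'
from h import *
a=shot("side","side2"); find("spot_point","burr","side");find("spot_point","burr_grip","side")
cv2.imwrite("pics/c2.png",cv2.resize(a[150:310,260:440,::-1],None,fx=3,fy=3))
print(r.read_state()["ee_pos"],r.read_state()["width"])
E
```

```text
side spot_point burr 0.96 [0.447  0.3213 0.0104] [353. 269.]
side spot_point burr 0.58 [ 3.66e-01  4.42e-01 -3.00e-04] [361. 309.]
side spot_point burr 0.57 [0.3205 0.3315 0.0026] [408. 289.]
side spot_point burr 0.39 [ 0.4922  0.6109 -0.0013] [247. 335.]
side spot_point burr_grip 0.82 [0.449  0.3202 0.0649] [353. 244.]
side spot_point burr_grip 0.68 [0.3219 0.3316 0.0612] [410. 261.]
[0.44736646 0.32012373 0.15409721] 0.08645860982449109
```

View pics/c2.png

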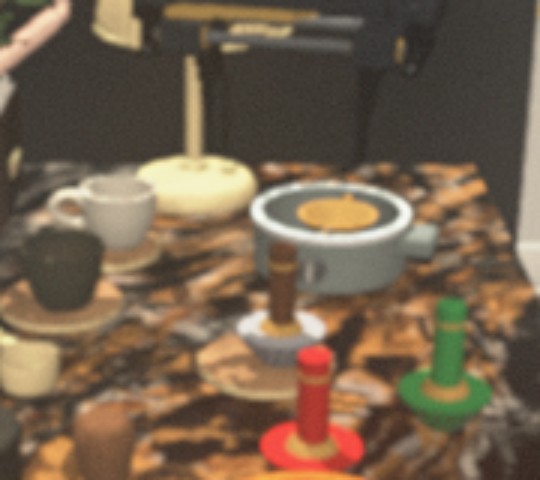

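The burr still stands upright on its coaster, at crop (282,330), and hasn't moved. I'll descend again and this time wait for the grip.

Emit:
{"name": "arm_command", "arguments": {"xyz": [[0,0,-0.025],[0,0,-0.055],[0,0,-0.085],[0,0,-0.1],[0,0,-0.1045],[0,0,-0.1045],[0,0,-0.1045]], "rot": [[0,0,0],[0,0,0],[0,0,0],[0,0,0],[0,0,0],[0,0,0],[0,0,0]]}}

```text
time: 5.63
ee_pos: [0.4479, 0.3205, 0.0505]
eef_rot: [0.613, 0.79, 0.001, 0.0]
ft_force: [0.3, -0.0, -0.6]
width: 0.0871
grip_force: 0.0
```

Emit:
{"name": "arm_command", "arguments": {"xyz": [[0,0,0],[0,0,0],[0,0,0],[0,0,0],[0,0,0],[0,0,0],[0,0,0],[0,0,0],[0,0,0],[0,0,0],[0,0,0],[0,0,0],[0,0,0],[0,0,0],[0,0,0],[0,0,0]], "rot": [[0,0,0],[0,0,0],[0,0,0],[0,0,0],[0,0,0],[0,0,0],[0,0,0],[0,0,0],[0,0,0],[0,0,0],[0,0,0],[0,0,0],[0,0,0],[0,0,0],[0,0,0],[0,0,0]], "grip": 0, "squeeze": 35}}

```text
time: 6.97
ee_pos: [0.4473, 0.3201, 0.0495]
eef_rot: [0.613, 0.79, 0.0, 0.0]
ft_force: [-0.1, -0.7, -0.4]
width: 0.0193
grip_force: 35.0
```

Emit:
{"name": "arm_command", "arguments": {"xyz": [[0,0,0.008],[0,0,0.03],[0,0,0.06],[0,0,0.08],[0.004,-0.017,0.085],[0.012,-0.047,0.085],[0.02,-0.077,0.085],[0.028,-0.107,0.085],[0.036,-0.137,0.085],[0.042,-0.162,0.085],[0.046,-0.177,0.085],[0.047,-0.182,0.085],[0.047,-0.182,0.07],[0.047,-0.182,0.055],[0.047,-0.182,0.05],[0.047,-0.182,0.05],[0.047,-0.182,0.05],[0.047,-0.182,0.05]], "rot": [[0,0,0],[0,0,0],[0,0,0],[0,0,0],[0,0,0],[0,0,0],[0,0,0],[0,0,0],[0,0,0],[0,0,0],[0,0,0],[0,0,0],[0,0,0],[0,0,0],[0,0,0],[0,0,0],[0,0,0],[0,0,0]]}}

```text
time: 8.47
ee_pos: [0.4947, 0.1387, 0.1004]
eef_rot: [0.613, 0.79, 0.0, 0.0]
ft_force: [-0.6, -0.7, -0.8]
width: 0.0191
grip_force: 35.0
```

```bash
python3 - <<'E'
from h import *
s=r.read_state(); print({k:np.round(s[k],3) for k in("time","ee_pos","ft_force","torque","width","grip_force")})
a=shot("side","side3"); find("spot_point","burr","side");find("spot_point","burr_grip","side")
b=shot("top","top3")
A=cv2.resize(a[150:270,300:440,::-1],None,fx=3,fy=3)
cv2.imwrite("pics/c3.png",A)
E
```

```text
{'time': np.float64(8.467), 'ee_pos': array([0.495, 0.139, 0.1  ]), 'ft_force': array([-0.619, -0.663, -0.838]), 'torque': array([-0.11 ,  0.028,  0.022]), 'width': np.float64(0.019), 'grip_force': np.float64(34.993)}
side spot_point burr 0.98 [0.4931 0.1378 0.0622] [373. 215.]
side spot_point burr 0.94 [0.3223 0.3348 0.0019] [407. 290.]
side spot_point burr 0.77 [0.3625 0.444  0.0017] [363. 309.]
side spot_point burr 0.46 [0.6372 0.3136 0.0088] [281. 249.]
side spot_point burr_grip 0.81 [0.3583 0.447  0.0615] [365. 281.]
side spot_point burr_grip 0.65 [0.4954 0.1374 0.1168] [373. 193.]
side spot_point burr_grip 0.55 [0.3201 0.3339 0.0603] [410. 263.]
side spot_point burr_grip 0.38 [0.4969 0.1437 0.0543] [370. 219.]
```

View pics/c3.png

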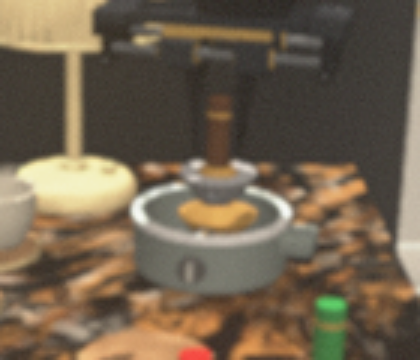

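The burr hangs above the brass cup at crop (218,205). I'll lower it in small steps and feel for the cup.

Emit:
{"name": "arm_command", "arguments": {"xyz": [[0,0,-0.006],[0,0,-0.012],[0,0,-0.016],[0,0,-0.018],[0,0,-0.019],[0,0,-0.02],[0,0,-0.02],[0,0,-0.02]], "rot": [[0,0,0],[0,0,0],[0,0,0],[0,0,0],[0,0,0],[0,0,0],[0,0,0],[0,0,0]]}}

```text
time: 9.33
ee_pos: [0.4944, 0.1382, 0.0797]
eef_rot: [0.613, 0.79, 0.0, 0.0]
ft_force: [0.2, 0.5, -1.8]
width: 0.0194
grip_force: 35.0
```

```bash
cat > st.py <<'E'
from h import *
s=r.read_state(); print({k:np.round(s[k],4).tolist() for k in("time","ee_pos","ft_force","torque")})
E
python3 st.py
```

```text
{'time': 9.3333, 'ee_pos': [0.4944, 0.1382, 0.0797], 'ft_force': [0.164, 0.5278, -1.776], 'torque': [-0.0451, 0.0074, 0.0302]}
```

Emit:
{"name": "arm_command", "arguments": {"xyz": [[0,0,-0.001],[0,0,-0.002],[0,0,-0.002],[0,0,-0.002]], "rot": [[0,0,0],[0,0,0],[0,0,0],[0,0,0]]}}

```text
time: 9.67
ee_pos: [0.4943, 0.1381, 0.0775]
eef_rot: [0.613, 0.79, 0.0, 0.0]
ft_force: [-1.0, 0.1, -1.3]
width: 0.0194
grip_force: 35.0
```

```bash
python3 st.py
```

```text
{'time': 9.6667, 'ee_pos': [0.4943, 0.1381, 0.0775], 'ft_force': [-1.0106, 0.0681, -1.288], 'torque': [-0.1057, -0.0298, -0.0377]}
```

Not touching yet. I'll keep going down in 1–2 mm steps.

Emit:
{"name": "arm_command", "arguments": {"xyz": [[0,0,-0.001],[0,0,-0.002],[0,0,-0.002],[0,0,-0.002]], "rot": [[0,0,0],[0,0,0],[0,0,0],[0,0,0]]}}

```text
time: 10.0
ee_pos: [0.4943, 0.1381, 0.0755]
eef_rot: [0.613, 0.79, -0.0, -0.0]
ft_force: [0.3, -0.2, -2.0]
width: 0.0192
grip_force: 35.0
```

```bash
python3 st.py
```

```text
{'time': 10.0, 'ee_pos': [0.4943, 0.1381, 0.0755], 'ft_force': [0.2873, -0.1992, -1.9772], 'torque': [-0.1013, 0.0658, -0.0079]}
```

Emit:
{"name": "arm_command", "arguments": {"xyz": [[0,0,-0.001],[0,0,-0.001],[0,0,-0.001],[0,0,-0.001]], "rot": [[0,0,0],[0,0,0],[0,0,0],[0,0,0]]}}

```text
time: 10.33
ee_pos: [0.4943, 0.1381, 0.0746]
eef_rot: [0.613, 0.79, 0.0, 0.0]
ft_force: [-0.5, -0.2, -1.1]
width: 0.0192
grip_force: 35.0
```

```bash
python3 st.py
```

```text
{'time': 10.3333, 'ee_pos': [0.4943, 0.1381, 0.0746], 'ft_force': [-0.4712, -0.2132, -1.1476], 'torque': [-0.0919, -0.0126, 0.0175]}
```

Emit:
{"name": "arm_command", "arguments": {"xyz": [[0,0,-0.001],[0,0,-0.001],[0,0,-0.001],[0,0,-0.001]], "rot": [[0,0,0],[0,0,0],[0,0,0],[0,0,0]]}}

```text
time: 10.67
ee_pos: [0.4944, 0.1381, 0.0736]
eef_rot: [0.613, 0.79, 0.0, 0.0]
ft_force: [-1.6, -0.0, -1.0]
width: 0.0191
grip_force: 35.0
```

Emit:
{"name": "arm_command", "arguments": {"xyz": [[0,0,-0.001],[0,0,-0.001],[0,0,-0.001],[0,0,-0.001]], "rot": [[0,0,0],[0,0,0],[0,0,0],[0,0,0]]}}

```text
time: 11.0
ee_pos: [0.4943, 0.1381, 0.0726]
eef_rot: [0.613, 0.79, 0.0, 0.0]
ft_force: [-1.0, 0.4, -1.5]
width: 0.0189
grip_force: 35.0
```

```bash
python3 st.py
```

```text
{'time': 11.0, 'ee_pos': [0.4943, 0.1381, 0.0726], 'ft_force': [-0.9878, 0.4177, -1.5264], 'torque': [-0.0654, 0.0294, 0.0031]}
```

Emit:
{"name": "arm_command", "arguments": {"xyz": [[0,0,-0.001],[0,0,-0.001],[0,0,-0.001],[0,0,-0.001]], "rot": [[0,0,0],[0,0,0],[0,0,0],[0,0,0]]}}

```text
time: 11.33
ee_pos: [0.4944, 0.1381, 0.0717]
eef_rot: [0.613, 0.79, 0.0, 0.0]
ft_force: [-0.3, 0.1, 0.1]
width: 0.0191
grip_force: 35.0
```

Emit:
{"name": "arm_command", "arguments": {"xyz": [[0,0,-0.001],[0,0,-0.001],[0,0,-0.001],[0,0,-0.001]], "rot": [[0,0,0],[0,0,0],[0,0,0],[0,0,0]]}}

```text
time: 11.67
ee_pos: [0.4944, 0.138, 0.0707]
eef_rot: [0.613, 0.79, 0.0, 0.0]
ft_force: [-0.4, -1.2, 1.4]
width: 0.019
grip_force: 35.0
```

```bash
python3 st.py
```

```text
{'time': 11.6667, 'ee_pos': [0.4944, 0.138, 0.0707], 'ft_force': [-0.361, -1.1902, 1.4346], 'torque': [-0.4132, 0.3801, -0.0215]}
```

Contact at TCP z of about 0.071, so the cup sits about 4 mm low. The wall pushes the cone towards -x and -y, so I'll shift that way while following it.

Emit:
{"name": "arm_command", "arguments": {"xyz": [[-0.0005,-0.0005,0],[-0.001,-0.001,0],[-0.001,-0.001,0],[-0.001,-0.001,0]], "rot": [[0,0,0],[0,0,0],[0,0,0],[0,0,0]]}}

```text
time: 12.0
ee_pos: [0.4936, 0.1372, 0.0706]
eef_rot: [0.613, 0.79, 0.0, 0.0]
ft_force: [0.5, 0.1, -0.7]
width: 0.0194
grip_force: 35.0
```

```bash
python3 st.py
```

```text
{'time': 12.0, 'ee_pos': [0.4936, 0.1372, 0.0706], 'ft_force': [0.4936, 0.0744, -0.6721], 'torque': [-0.0878, -0.1919, 0.047]}
```

Emit:
{"name": "arm_command", "arguments": {"xyz": [[0,0,-0.001],[0,0,-0.001],[0,0,-0.001],[0,0,-0.001]], "rot": [[0,0,0],[0,0,0],[0,0,0],[0,0,0]]}}

```text
time: 12.33
ee_pos: [0.4936, 0.1372, 0.0698]
eef_rot: [0.613, 0.79, 0.0, 0.0]
ft_force: [1.0, -0.5, 2.5]
width: 0.0193
grip_force: 35.0
```

```bash
python3 st.py
```

```text
{'time': 12.3333, 'ee_pos': [0.4936, 0.1372, 0.0698], 'ft_force': [1.0136, -0.4886, 2.5214], 'torque': [-0.0989, -0.2377, 0.0251]}
```

Emit:
{"name": "arm_command", "arguments": {"xyz": [[0.0004,0,-0.0005],[0.0004,0,-0.001],[0.0004,0,-0.001],[0.0004,0,-0.001]], "rot": [[0,0,0],[0,0,0],[0,0,0],[0,0,0]]}}

```text
time: 12.67
ee_pos: [0.4938, 0.1372, 0.0687]
eef_rot: [0.613, 0.79, 0.0, -0.0]
ft_force: [-0.4, -0.6, 4.1]
width: 0.019
grip_force: 35.0
```

```bash
python3 st.py
```

```text
{'time': 12.6667, 'ee_pos': [0.4938, 0.1372, 0.0687], 'ft_force': [-0.4103, -0.6186, 4.1315], 'torque': [-0.0232, 0.2152, -0.0494]}
```

Emit:
{"name": "arm_command", "arguments": {"xyz": [[-0.0002,0,-0.0005],[-0.0002,0,-0.001],[-0.0002,0,-0.0014],[-0.0002,0,-0.0014],[-0.0002,0,-0.0014],[-0.0002,0,-0.0014],[-0.0002,0,-0.0014]], "rot": [[0,0,0],[0,0,0],[0,0,0],[0,0,0],[0,0,0],[0,0,0],[0,0,0]]}}

```text
time: 13.25
ee_pos: [0.4938, 0.1372, 0.0676]
eef_rot: [0.613, 0.79, 0.0, 0.0]
ft_force: [-0.3, -0.8, 7.2]
width: 0.0192
grip_force: 35.0
```

```bash
python3 st.py; python3 - <<'E'
from h import *
a=shot("side","side4")
cv2.imwrite("pics/c4.png",cv2.resize(a[150:270,300:440,::-1],None,fx=3,fy=3))
E
```

```text
{'time': 13.25, 'ee_pos': [0.4938, 0.1372, 0.0676], 'ft_force': [-0.2883, -0.7601, 7.245], 'torque': [-0.1719, 0.3664, 0.0449]}
```

View pics/c4.png

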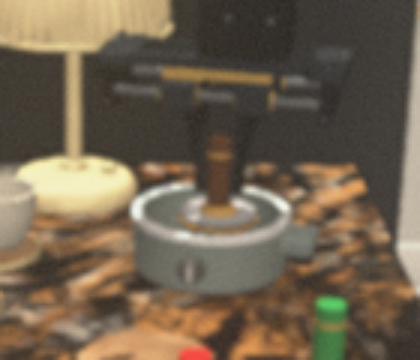

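The burr is seated in the cup at crop (218,210), upright, with about 9 N net. I'll trim the centring a little and hold.

Emit:
{"name": "arm_command", "arguments": {"xyz": [[-0.0003,0,-0.0003],[-0.0003,0,-0.0003],[-0.0003,0,-0.0003],[-0.0003,0,-0.0003],[-0.0003,0,-0.0003],[-0.0003,0,-0.0003],[-0.0003,0,-0.0003]], "rot": [[0,0,0],[0,0,0],[0,0,0],[0,0,0],[0,0,0],[0,0,0],[0,0,0]]}}

```text
time: 13.88
ee_pos: [0.4937, 0.1372, 0.0675]
eef_rot: [0.613, 0.79, 0.001, 0.0]
ft_force: [-0.4, -1.5, 8.4]
width: 0.0192
grip_force: 35.0
```

```bash
python3 st.py
```

```text
{'time': 13.8833, 'ee_pos': [0.4937, 0.1372, 0.0675], 'ft_force': [-0.3629, -1.456, 8.4335], 'torque': [-0.2258, 0.2297, 0.0029]}
```

About 10 N and level. Now rocking towards the spout, with the press eased by 1 mm.

Emit:
{"name": "arm_command", "arguments": {"xyz": [[0,-0.0003,0],[0,-0.0003,0],[0,-0.0003,0],[0,-0.0003,0],[0,-0.0003,0.0005],[-0.0002,-0.0004,0.001],[-0.0006,-0.0005,0.001],[-0.001,-0.0006,0.001],[-0.0014,-0.0007,0.001],[-0.0018,-0.0008,0.001],[-0.0023,-0.0009,0.0009],[-0.0023,-0.0009,0.0009],[-0.0023,-0.0009,0.0009],[-0.0023,-0.0009,0.0009]], "rot": [[0,0,0],[0,0,0],[0,0,0],[0,0,0],[0,0,0],[0.0025,-0.01,0],[0.007,-0.028,0],[0.011,-0.045,0],[0.016,-0.063,0],[0.02,-0.08,0],[0.025,-0.102,0],[0.025,-0.102,0],[0.025,-0.102,0],[0.025,-0.102,0]]}}

```text
time: 15.05
ee_pos: [0.4913, 0.1365, 0.0682]
eef_rot: [0.612, 0.789, 0.042, 0.033]
ft_force: [-0.8, 1.0, 6.1]
width: 0.0192
grip_force: 35.0
```

```bash
python3 st.py; python3 - <<'E'
from h import *
from scipy.spatial.transform import Rotation as R
z=R.from_quat(r.read_state()["eef_rot"]).as_matrix()[:,2]; print("axis",(-z).round(3))
a=shot("side","side5")
cv2.imwrite("pics/c5.png",cv2.resize(a[150:270,300:440,::-1],None,fx=4,fy=4,interpolation=cv2.INTER_CUBIC))
E
```

```text
{'time': 15.05, 'ee_pos': [0.4913, 0.1365, 0.0682], 'ft_force': [-0.8257, 1.0222, 6.0653], 'torque': [0.0294, 0.2244, -0.0043]}
axis [-0.103 -0.026  0.994]
```

View pics/c5.png

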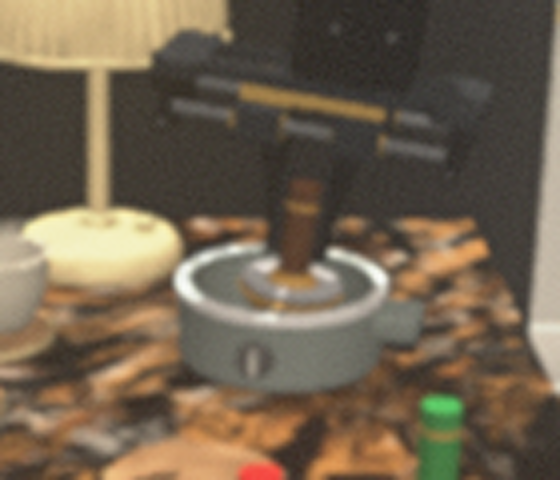

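The burr leans 6° towards the spout, at crop (295,260), with light pressure still on. Now rocking the same amount the other way.

Emit:
{"name": "arm_command", "arguments": {"xyz": [[0,0,0],[0.0004,0.0001,0],[0.0009,0.0002,0.0001],[0.0014,0.0003,0.0001],[0.0019,0.0005,0.0001],[0.0024,0.0006,0.0001],[0.0029,0.0007,0.0001],[0.0034,0.0008,0.0001],[0.0039,0.001,0],[0.0044,0.0011,0],[0.0048,0.0012,0],[0.0048,0.0012,0],[0.0048,0.0012,0],[0.0048,0.0012,0],[0.0048,0.0012,0]], "rot": [[0,0,0],[-0.004,0.017,0],[-0.009,0.038,0],[-0.015,0.06,0],[-0.02,0.081,0],[-0.025,0.102,0],[-0.03,0.124,0],[-0.036,0.145,0],[-0.041,0.166,0],[-0.046,0.187,0],[-0.05,0.205,0],[-0.05,0.205,0],[-0.05,0.205,0],[-0.05,0.205,0],[-0.05,0.205,0]]}}

```text
time: 16.35
ee_pos: [0.4962, 0.1377, 0.0681]
eef_rot: [0.612, 0.789, -0.041, -0.033]
ft_force: [0.6, 0.4, 6.2]
width: 0.0194
grip_force: 35.0
```

```bash
python3 st.py; python3 - <<'E'
from h import *
from scipy.spatial.transform import Rotation as R
z=R.from_quat(r.read_state()["eef_rot"]).as_matrix()[:,2]; print("axis",(-z).round(3))
a=shot("side","side6")
cv2.imwrite("pics/c6.png",cv2.resize(a[150:270,300:440,::-1],None,fx=4,fy=4,interpolation=cv2.INTER_CUBIC))
E
```

```text
{'time': 16.35, 'ee_pos': [0.4962, 0.1377, 0.0681], 'ft_force': [0.5893, 0.3541, 6.227], 'torque': [0.0584, -0.0924, -0.0269]}
axis [0.102 0.024 0.995]
```

View pics/c6.png

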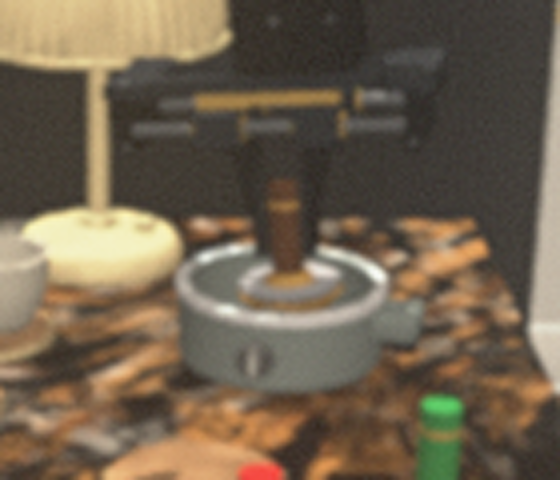

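The burr now leans 6° away from the spout with the cup following; the moment reversed as the levelling spring predicts. Next I'll bring it upright, ease the press, then check before releasing.

Emit:
{"name": "arm_command", "arguments": {"xyz": [[-0.0004,-0.0001,0],[-0.0009,-0.0002,0],[-0.0014,-0.0003,0],[-0.0019,-0.0005,0.0001],[-0.0024,-0.0006,0.0001],[-0.0024,-0.0006,0.0005],[-0.0024,-0.0006,0.0011],[-0.0024,-0.0006,0.0015],[-0.0024,-0.0006,0.0015],[-0.0024,-0.0006,0.0015]], "rot": [[0.004,-0.017,0],[0.009,-0.038,0],[0.015,-0.06,0],[0.02,-0.081,0],[0.025,-0.103,0],[0.025,-0.103,0],[0.025,-0.103,0],[0.025,-0.103,0],[0.025,-0.103,0],[0.025,-0.103,0]]}}

```text
time: 17.23
ee_pos: [0.4936, 0.137, 0.0693]
eef_rot: [0.613, 0.79, 0.0, 0.0]
ft_force: [1.8, 1.6, 2.3]
width: 0.0194
grip_force: 35.0
```

```bash
python3 st.py
```

```text
{'time': 17.2333, 'ee_pos': [0.4936, 0.137, 0.0693], 'ft_force': [1.8038, 1.5614, 2.3391], 'torque': [0.2618, -0.3496, 0.0121]}
```

Emit:
{"name": "arm_command", "arguments": {"xyz": [[0.0003,0.0003,0],[0.0003,0.0003,0],[0.0003,0.0003,0]], "rot": [[0,0,0],[0,0,0],[0,0,0]]}}

```text
time: 17.48
ee_pos: [0.4937, 0.1371, 0.0692]
eef_rot: [0.613, 0.79, -0.0, -0.0]
ft_force: [0.1, 0.7, 3.2]
width: 0.0192
grip_force: 35.0
```

```bash
python3 st.py
```

```text
{'time': 17.4833, 'ee_pos': [0.4937, 0.1371, 0.0692], 'ft_force': [0.1411, 0.735, 3.1876], 'torque': [0.1572, -0.1476, 0.0096]}
```

Emit:
{"name": "arm_command", "arguments": {"xyz": [[0,0,0],[0,0,0],[0,0,0],[0,0,0],[0,0,0],[0,0,0],[0,0,0],[0,0,0],[0,0,0],[0,0,0],[0,0,0],[0,0,0],[0,0,0],[0,0,0],[0,0,0]], "rot": [[0,0,0],[0,0,0],[0,0,0],[0,0,0],[0,0,0],[0,0,0],[0,0,0],[0,0,0],[0,0,0],[0,0,0],[0,0,0],[0,0,0],[0,0,0],[0,0,0],[0,0,0]], "grip": 1}}

```text
time: 18.73
ee_pos: [0.4936, 0.1371, 0.0693]
eef_rot: [0.613, 0.79, 0.0, 0.0]
ft_force: [-0.1, -0.2, 0.9]
width: 0.0868
grip_force: 0.0
```

Emit:
{"name": "arm_command", "arguments": {"xyz": [[0,0,0.01],[0,0,0.03],[0,0,0.06],[0,0,0.09],[0,0,0.11],[0,0,0.12],[0,0,0.12],[0,0,0.12]], "rot": [[0,0,0],[0,0,0],[0,0,0],[0,0,0],[0,0,0],[0,0,0],[0,0,0],[0,0,0]]}}

```text
time: 19.4
ee_pos: [0.4935, 0.1371, 0.1889]
eef_rot: [0.613, 0.79, 0.0, -0.0]
ft_force: [0.1, 0.0, 0.3]
width: 0.0872
grip_force: 0.0
```

```bash
python3 - <<'E'
from h import *
a=shot("side","side7"); find("spot_point","burr","side");find("spot_point","burr_grip","side")
cv2.imwrite("pics/c7.png",cv2.resize(a[150:270,300:440,::-1],None,fx=4,fy=4,interpolation=cv2.INTER_CUBIC))
E
```

```text
side spot_point burr 0.93 [0.3228 0.335  0.0006] [406. 290.]
side spot_point burr 0.88 [0.4928 0.1387 0.0279] [372. 229.]
side spot_point burr 0.61 [ 3.661e-01  4.429e-01 -1.000e-04] [361. 310.]
side spot_point burr_grip 0.89 [0.3218 0.3295 0.0607] [410. 261.]
side spot_point burr_grip 0.69 [0.3564 0.4453 0.0587] [367. 283.]
side spot_point burr_grip 0.54 [0.4961 0.1369 0.0886] [372. 204.]
```

View pics/c7.png

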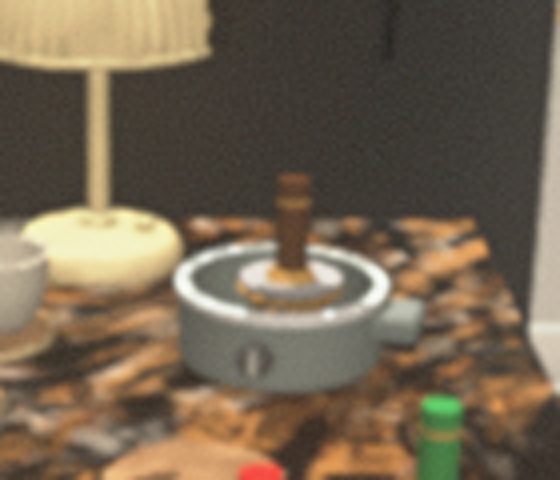

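The burr stands released in its cup at crop (292,240), but there may be a slight lean. I'll measure the stem's direction against the projected vertical.

```bash
python3 - <<'E'
from h import *
def lean(f,u0,base,z0,z1):
    im=cv2.imread(f"pics/{f}.png").astype(float)
    a=px("side",np.r_[base,z0]);b=px("side",np.r_[base,z1])
    vs=np.arange(int(b[1]),int(a[1])); c=[]
    for v in vs:
        row=im[v,int(a[0])-14:int(a[0])+15].sum(1); 
        bg=np.median(np.r_[row[:6],row[-6:]]); wgt=np.abs(row-bg); 
        rb=im[v,int(a[0])-14:int(a[0])+15]; wgt=np.clip(rb[:,2]-rb[:,0]-8,0,None); wgt[np.abs(np.arange(29)-14)>8]=0
        c.append((wgt@np.arange(29)/wgt.sum()+int(a[0])-14) if wgt.sum()>0 else np.nan)
    c=np.array(c); ok=~np.isnan(c)
    print(f,c.round(1), "slope",np.polyfit(-vs[ok],c[ok],1)[0].round(4),"vertical",((b-a)[0]/-(b-a)[1]).round(4))
lean("side7",0,[.4935,.1375],.066,.105)
lean("side4",0,[.4935,.1375],.066,.080)
lean("side3",0,[.4935,.1375],.097,.115)
lean("side5",0,[.4935,.1375],.066,.105)
E
```

```text
side7 [372.6 372.7 372.7 372.8 372.8 372.7 372.5 372.  371.  370.  370.2 371.3
 372.5 373.3 373.2 372.9] slope 0.0279 vertical 0.0392
side4 [371.2 370.8 371.1 371.9 372.5] slope -0.3669 vertical 0.0394
side3 [372.5 372.4 372.5 372.4 372.1 372.3 372.2 372.1] slope 0.0575 vertical 0.0389
side5 [375.2 374.9 374.5 374.3 374.8 375.  374.5 373.  371.4 370.2 370.1 370.4
 370.6 371.6 372.6 373.1] slope 0.2909 vertical 0.0392
```

A true vertical in that picture has a slope of 0.039, and the stem's is about 0.04. It's upright, so I'll hand in.

```bash
python3 -c "
from bench import r; print(r.close_job())"
```

```text
the job is handed in; nothing more can be done
None
```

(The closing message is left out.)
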